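# Set the bath mixer: slide to the clip, outlet half open

### The job

Get the bath water ready on the white mixer. First, with the outlet lever still closed, slide the grip on top of the mixer along its track until it is in line with the steel marker clip; then swing the outlet lever to half open, so that it points diagonally, midway between crosswise to the pipe and along the pipe. Leave the grip at the clip, and leave the basin and the toiletries where they stand.

Things in the scene. Friction and masses are not known exactly. Their poses are not given: they have to be found in the camera images.
- mixer: Bath mixer, a white case 130 mm (its x) by 300 mm (its y), top at 85 mm above the table, fixed to the table, low enough to reach over. Origin: under the case's centre, on the table; z up. The slide track runs along its y on the middle of the top. From the -y end a 20 mm pipe runs out along -y at height 55 mm, with the ball valve at y = -205 mm, to a spout at y = -300 mm.
- mix_slide (a joint): Position of the slide grip along its track in m: 0 at the track's -y end (grip centre at mixer y = -100 mm) to 0.20 at the +y end (mixer y = +100 mm). Sliding takes about 3 N and it stays where it is left.
- slide_grip_top (a point): Centre of the top of the slide grip, a black upright block 60 mm (mixer x) by 24 mm (along the track) by 34 mm tall, from 4 to 38 mm above the case top; this point is at height 123 mm. The axes are the mixer's.
- clip: Steel marker clip fixed over the case's far (+x) edge, 12 mm wide along the track, its tab 16 by 12 mm standing 30 mm up at mixer x = +50 mm, beside the path of the grip; not to be moved. Origin: on the centre line of the track, at the case top, at the track position the clip marks. Same axes as the mixer: the grip is in line when the y of slide_grip_top in this frame is 0.
- outlet_lever (a joint): Angle of the valve lever in rad: 0 closed (lever crosswise to the pipe, pointing to mixer -x), 1.57 fully open (lever along the pipe, pointing to mixer -y, away from the case); half open is 0.785. It grows counter-clockwise seen from above. It takes about 0.15 N m and stays where it is left.
- lever_axis (a point): Point on the lever's vertical turning axis at mixer (0, -205 mm), height 113 mm. Its axes turn with the lever, which points along its -x. The grey handle part lies 45 to 130 mm from the axis, is 18 mm wide and 22 mm tall (height 106 to 128 mm).
- lever_tip (a point): Free end of the lever, 130 mm from its axis, height 113 mm.
- basin: Loose shallow steel basin under the spout, 140 mm wide, 28 mm high; origin under its centre. Leave alone.
- lota: Loose copper-toned lota (round water pot), 110 mm wide, 105 mm high; origin under its centre. Leave alone.
- soap_bowl: Loose red-brown ceramic soap bowl, 110 mm wide, 45 mm high; origin under its centre. Leave alone.
- mug: Loose steel mug with handle, 80 mm wide, 90 mm high; origin under its centre. Leave alone.
- comb: Loose wide white plastic comb lying flat, 180 mm along its x, 48 mm wide, 10 mm thick; origin under its centre. Leave alone.

How it is judged:
On the way, in this order (a step that is already met when the one before it is completed fails the run):
1. the slide grip is in line with the clip (within 7 mm) while the outlet lever is still closed (under 0.35 rad) (y of slide_grip_top in the frame of clip between -0.007 and 0.007 m and value of joint outlet_lever below 0.35 rad), for 0.3 s.
2. the outlet lever is half open (0.785 rad, within 0.18 rad) (value of joint outlet_lever between 0.605 and 0.965 rad), for 0.3 s.
At the end, for the whole second after the job is handed in: The slide grip's centre is within 7 mm of the clip along the track and the outlet lever stands at 0.785 rad within 0.18 rad, both at rest; basin and toiletries have not been moved by more than 30 mm (all of step 2 and y of slide_grip_top in the frame of clip between -0.007 and 0.007 m and velocity of joint mix_slide between -0.01 and 0.01 m/s and velocity of joint outlet_lever between -0.05 and 0.05 rad/s); the robot touches nothing.
It fails at once if the basin or one of the toiletries (lota, soap bowl, mug, comb) is moved by more than 30 mm (distance of any of basin, lota, soap_bowl, mug, comb from where it was at the start of the episode above 0.03 m).
It also fails if it takes over 48 s, if anything falls off the work surface, if the arm or the gripper's body presses on something with over 40 N, if the wrist force passes 120 N, or if a joint passes its speed limit or range.

### The arm

A 6-joint arm with a two-finger parallel gripper is mounted at the origin on the work surface. World frame = base frame: x ahead of the robot, y to its left, z up, the work surface at z = 0. Lengths are in m, angles in rad, forces in N, time in s.
With the tool pointing down it reaches from about 0.3 to 0.825 m from the base axis. Payload 5.4 kg.
Tool frame: the origin (TCP) lies at the very end of the fingers, on their centre line; the grasp point (between the pads) lies 19 mm behind it; z points along the fingers, y is the line along which they close (so a half turn about z gives the same grasp; the last joint's range is limited). The gripper opens to 92 mm and grips with 3 to 60 N. Pads are 20 mm wide; open, the fingers measure 128 mm over their backs; the gripper's body (75 mm by 189 mm) begins 69 mm behind the grasp point.
Start: joints at [0.97, 0.158, 1.597, -0, 1.386, -0.21], TCP at [0.219, 0.532, 0.215] pointing down, gripper open.
Joint ranges: [-2.91, 2.91], [-0.94, 2.29], [0.18, 2.7], [-1.29, 4.43], [0.17, 2.64], [-3, 3]. Speed limits (rad/s): [2.57, 2.57, 3.14, 3.14, 3.14, 3.14].

### API

Orientations are given as a rotation vector (axis times angle).
In Python, from workcell import bot gives the robot as it stands. Calls block until the motion is done:
- bot.goto(position, orientation): joint-space move of the TCP to a pose.
- bot.line_to(position, rot=None, max_speed=0.15): straight line of the TCP; rot=None keeps the orientation; max_speed is the mean speed in m/s.
- bot.set_joints(angles): joint-space move.
- bot.set_gripper(opening, newtons=None): opening from 0.0 (shut) to 1.0 (fully open); newtons is the grip in N (None keeps the last); returns when the fingers have stopped.
- bot.hold(seconds).
- bot.inverse_kinematics(position, orientation): joint angles nearest the present ones, or None.
- bot.read_camera(name): name is "scene" or "top"; returns a dict with "pixels" (420x560x3 uint8, blue, green, red), "fx", "fy", "cx", "cy" (pixels), "k1" (the pictures are not rectified: a ray, as slopes to the right and down, at radius r is drawn at 1 + k1 r^2 times it, then the intrinsics apply), "R" (3x3) and "t" (3): a world point X has camera coordinates R X + t. Camera axes: x right, y down, z forward; pixel columns grow to the right and rows downward; lengths in m; the calibration is good to about 2 mm. A picture is of the moment at which its call begins. There is no depth.
A pose or a line that the arm cannot do raises bot.MotionError and nothing moves.
- bot.job_done(): hands the job in; it is judged then, once.
Readings, each from a call of its own:
- bot.current_clock(): time.
- bot.current_joints(): joint angles.
- bot.current_joint_vel(): joint speeds.
- bot.current_effort(): joint torques, N m.
- bot.current_ee_pos(): TCP position.
- bot.current_tool_rot(): TCP orientation.
- bot.current_contact_force(): force on the tool from outside, world axes, zero at the start.
- bot.current_ft_torque(): the same for the moment, N m.
- bot.current_opening(): opening from 0.0 (shut) to 1.0 (fully open).
- bot.current_grip_force(): force on a finger pad.
Only numpy, scipy, OpenCV 4.12 (cv2) and the standard library are available. Lean on these libraries where they do the work, as an engineer would, in place of code of your own. Each camera call takes 0.05 s, during which the arm holds its last target. There are 200 camera calls.

## Working session

There is one attempt and no reset: what is moved stays moved. The work goes in short steps, each a Python script; the robot and the scene stay as the last script left them, time stands still between calls to the robot, and variables do not carry over. Pictures are saved under pics/ and viewed, at most 10 in all, crops included, and the job is handed in when it is done.

```bash
mkdir -p pics
python3 - <<'E'
from workcell import bot
import cv2,pickle
d={}
for n in("scene","top"):
    c=bot.read_camera(n);d[n]=c;cv2.imwrite(f"pics/{n}0.png",c["pixels"]);print(n,c["fx"],c["cx"],c["cy"],c["k1"],c["R"],c["t"])
pickle.dump(d,open("c0.pkl","wb"));print(bot.current_clock(),bot.current_tool_rot())
E
```

```text
scene 401.64707899295735 276.39389334395685 206.2954924561583 0.012939981991977387 [[-0.15706514  0.98737173 -0.02067883]
 [ 0.61846212  0.08201354 -0.78152312]
 [-0.76995788 -0.13553911 -0.62353348]] [-0.01962526 -0.26632197  1.41710277]
top 407.8685418663121 281.37093652493627 204.63835770591496 0.0375992246090859 [[-0.02642449 -0.99937645 -0.02341911]
 [-0.98070041  0.03045642 -0.19312978]
 [ 0.19372261  0.01786378 -0.98089369]] [0.14455411 0.53332455 0.87040862]
0.1 [-6.09820197e-01 -3.08112185e+00  2.51282308e-03]
```

View pics/scene0.png

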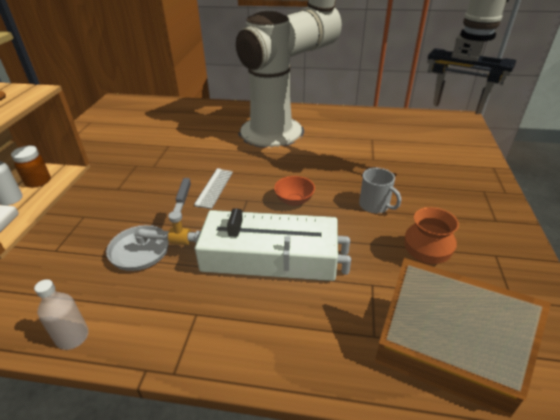

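View pics/top0.png

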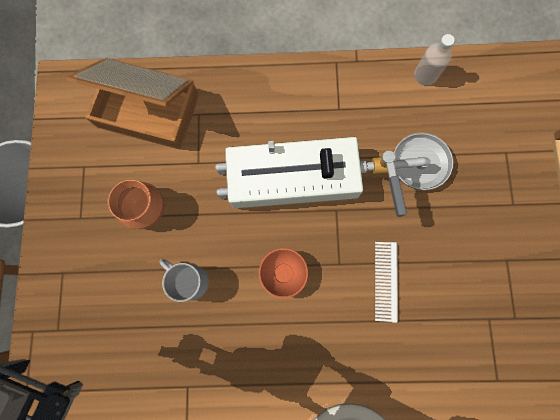

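```bash
cat > h.py <<'E'
import numpy as np,cv2
def cast(c,u,v,z):
    """pixel -> world point on plane z"""
    K=np.array([[c["fx"],0,c["cx"]],[0,c["fy"],c["cy"]],[0,0,1]])
    s=cv2.undistortPoints(np.array([[[u,v]]],float),K,np.array([c["k1"],0,0,0.]))[0,0]
    R=np.array(c["R"]);o=-R.T@c["t"];d=R.T@[s[0],s[1],1]
    return o+d*(z-o[2])/d[2]
E
python3 - <<'E'
import pickle,cv2
d=pickle.load(open("c0.pkl","rb"))
a=d["top"]["pixels"][125:225,215:425];cv2.imwrite("pics/crop1.png",cv2.resize(a,None,fx=3.8,fy=3.8,interpolation=cv2.INTER_CUBIC))
b=d["scene"]["pixels"][170:285,160:360];cv2.imwrite("pics/crop2.png",cv2.resize(b,None,fx=4,fy=4,interpolation=cv2.INTER_CUBIC))
E
```

```text
(no output)
```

View pics/crop1.png

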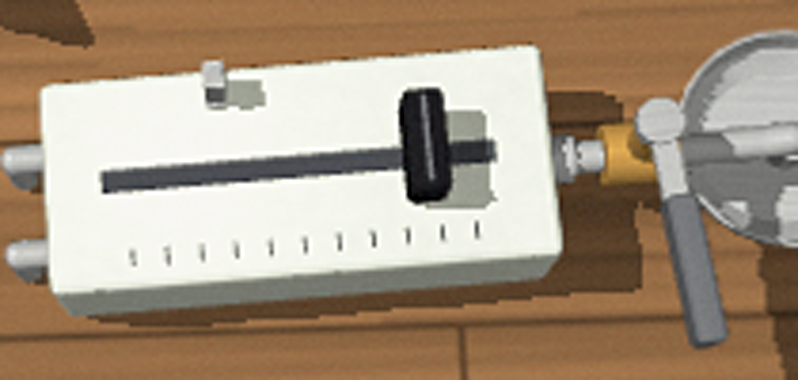

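View pics/crop2.png

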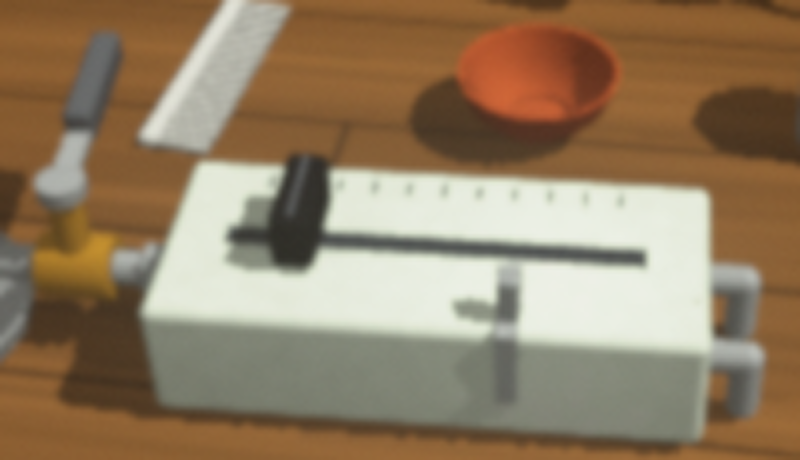

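Crop1 (top, ×3.8, offset 215,125): case-top corners are (42,88), (540,47), (561,255), (53,294), track ends (102,183) and (495,150), grip about (427,145), clip tab top (213,71), lever hub (660,120) and tip (708,342). Crop2 (scene, ×4, offset 160,170): clip tab top (510,268), grip top (305,175), lever hub (60,185) and tip (107,35).

```bash
cat >> h.py <<'E'
def mixer(c,px,w=None):
    """rigid fit of mixer frame to case-top corners (TL,TR,BR,BL in top view)"""
    P=np.array([cast(c,*p,.085)[:2] for p in px])
    M=np.array([[.065,.15],[.065,-.15],[-.065,-.15],[-.065,.15]])
    from scipy.spatial.transform import Rotation as Ro
    m=M-M.mean(0);p=P-P.mean(0)
    th=np.arctan2((m[:,0]*p[:,1]-m[:,1]*p[:,0]).sum(),(m*p).sum())
    return P.mean(0),th,P
E
python3 - <<'E'
import pickle,numpy as np
from h import *
d=pickle.load(open("c0.pkl","rb"))
T=lambda u,v:(215+(u+.5)/3.8-.5,125+(v+.5)/3.8-.5)
S=lambda u,v:(160+(u+.5)/4-.5,170+(v+.5)/4-.5)
fits=[]
for n,f,px in(("top",T,[(42,88),(540,47),(561,255),(53,294)]),("scene",S,[(704,350),(142,318),(200,161),(710,188)])):
    c,th,P=mixer(d[n],[f(*p) for p in px]);fits.append((c,th));print(n,c,th)
    R=np.array([[np.cos(th),-np.sin(th)],[np.sin(th),np.cos(th)]]);print((P-c)@R)
    pts=dict(top=dict(s0=(495,150,.087),s1=(102,183,.087),grip=(430,142,.123),clip=(213,71,.115),hub=(660,120,.12),tip=(708,338,.12)),
      scene=dict(s0=(228,235,.087),s1=(646,260,.087),grip=(305,160,.123),clip=(510,268,.115),clipbase=(506,330,.085),hub=(60,180,.12),tip=(107,35,.12)))[n]
    for k,(u,v,z) in pts.items():
        w=cast(d[n],*f(u,v),z);print(k,w.round(4),((w[:2]-c)@R).round(4))
E
```

```text
top [0.61024571 0.10030144] 0.04792336662151939
[[ 0.06238449  0.14750211]
 [ 0.06330707 -0.14820453]
 [-0.06300269 -0.14651475]
 [-0.06268887  0.14721716]]
s0 [ 0.6178 -0.0145  0.087 ] [ 0.002 -0.115]
s1 [0.6055 0.2152 0.087 ] [0.0008 0.115 ]
grip [0.613  0.0267 0.123 ] [-0.0008 -0.0737]
clip [0.6618 0.1477 0.115 ] [0.0538 0.0449]
hub [ 0.6222 -0.1025  0.12  ] [ 0.0022 -0.2032]
tip [ 0.4976 -0.119   0.12  ] [-0.123  -0.2136]
scene [0.61511429 0.10219168] 0.0511256331646052
[[ 0.06361521  0.14460916]
 [ 0.06562747 -0.1465947 ]
 [-0.06476707 -0.14703794]
 [-0.06447562  0.14902348]]
s0 [ 0.6211 -0.0131  0.087 ] [ 0.     -0.1154]
s1 [0.6104 0.2162 0.087 ] [0.0011 0.1141]
grip [0.5942 0.0272 0.123 ] [-0.0247 -0.0739]
clip [0.6563 0.1489 0.115 ] [0.0435 0.0445]
clipbase [0.6709 0.1487 0.085 ] [0.0581 0.0436]
hub [ 0.6252 -0.1025  0.12  ] [-0.0004 -0.2049]
tip [ 0.4881 -0.123   0.12  ] [-0.1383 -0.2184]
```

Both views agree: mixer at about (0.612, 0.101), yaw 0.049. The clip is at mixer y = +0.0445, the grip at −0.074, and the lever at about 0.09 rad. Next I grasp the grip and slide it to the clip.

```bash
cat >> h.py <<'E'
C=np.array([.6125,.1012]);TH=.0493
def w(x,y,z):
    return [C[0]+x*np.cos(TH)-y*np.sin(TH),C[1]+x*np.sin(TH)+y*np.cos(TH),z]
def rot(a,flip):
    """tool down, tool y along mixer y turned by a"""
    from scipy.spatial.transform import Rotation as Ro
    t=TH+a+(np.pi if flip else 0)
    return (Ro.from_euler("z",t)*Ro.from_euler("x",np.pi)).as_rotvec()
E
python3 - <<'E'
from h import *
from workcell import bot
for f in(0,1):
    print(f,[None if q is None else np.round(q,2) for q in(bot.inverse_kinematics(w(*p),rot(a,f)) for p,a in(((0,-.074,.25),0),((0,.0445,.095),0),((-.1,-.214,.1),.09),((-.07,-.275,.1),.785)))])
f=min((0,1),key=lambda f:abs(bot.inverse_kinematics(w(-.08,-.25,.1),rot(.4,f))[5]))
print("flip",f);r=rot(0,f)
bot.set_gripper(.65,20)
bot.goto(w(0,-.074,.2),r)
bot.line_to(w(0,-.074,.096),max_speed=.08)
print(bot.current_contact_force())
bot.set_gripper(0,20);print(bot.current_opening(),bot.current_grip_force(),bot.current_contact_force())
bot.line_to(w(0,.0445,.096),max_speed=.05);bot.hold(.4)
print(bot.current_contact_force(),bot.current_opening(),bot.current_ee_pos(),w(0,.0445,.096),bot.current_clock())
c=bot.read_camera("top");cv2.imwrite("pics/top1.png",cv2.resize(c["pixels"][100:250,190:440],None,fx=3,fy=3,interpolation=cv2.INTER_CUBIC))
E
```

```text
0 [array([-0.15,  0.24,  1.43, -0.  ,  1.47,  1.37]), array([ 0.04,  0.4 ,  1.55, -0.  ,  1.19,  1.56]), array([-0.45,  0.18,  1.81, -0.  ,  1.15,  0.99]), array([-0.51,  0.29,  1.68, -0.  ,  1.17,  0.22])]
1 [array([-0.15,  0.24,  1.43,  0.  ,  1.47, -1.77]), array([ 0.04,  0.4 ,  1.55,  0.  ,  1.19, -1.58]), array([-0.45,  0.18,  1.81,  0.  ,  1.15, -2.16]), array([-0.51,  0.29,  1.68, -0.  ,  1.17, -2.92])]
flip 0
[-0.68848928  0.42595909  0.52679234]
0.2616443446437505 19.99995231628418 [ 0.22832133  0.73654854 -0.41313022]
[-2.20436631 -2.35955508  5.029333  ] 0.2584265071068945 [0.61027031 0.14566541 0.09605217] [np.float64(0.6103070385804233), np.float64(0.14564593254969738), 0.096] 8.0167
```

Opening 0.26 × 92 mm ≈ 24 mm, so the grip is held. Release, back off and check.

Run:
```python
from h import *
from workcell import bot
bot.set_gripper(.6)
bot.line_to(w(0,.0445,.2));bot.goto(w(-.2,-.1,.3),rot(0,0))
import pickle
d={n:bot.read_camera(n) for n in("scene","top")};pickle.dump(d,open("c1.pkl","wb"))
a=cv2.resize(d["top"]["pixels"][125:225,215:425],None,fx=3.8,fy=3.8,interpolation=cv2.INTER_CUBIC)
b=cv2.resize(d["scene"]["pixels"][195:250,200:340],(800,314),interpolation=cv2.INTER_CUBIC)[:215]
cv2.imwrite("pics/both1.png",np.vstack([cv2.copyMakeBorder(a,0,0,0,2,0),b]));print(bot.current_clock())
```

```text
10.6667
```

View pics/both1.png

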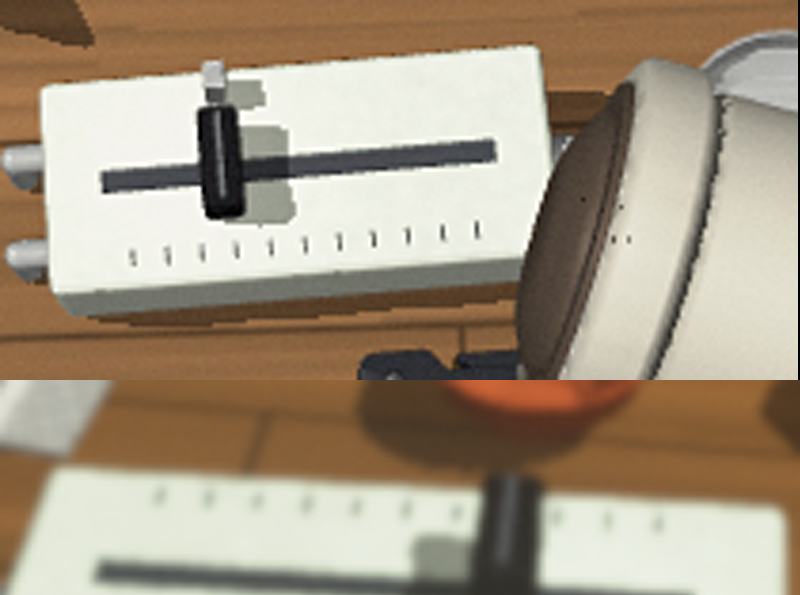

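In the top view (upper part) the grip centre is at about (219,160) in the crop. The clip at (213,71), projected along the mixer x axis, lands at about 219, so the two are aligned within about 1 mm. Now the lever.

Run:
```python
from h import *
from workcell import bot
L=lambda a,z:w(-.1*np.cos(a),-.205-.1*np.sin(a),z)
a0=.09
bot.goto(L(a0,.2),rot(a0,0))
bot.line_to(L(a0,.1),max_speed=.08)
print(bot.current_contact_force())
bot.set_gripper(0,15);print(bot.current_opening(),bot.current_grip_force(),bot.current_contact_force())
for a in np.linspace(a0,.785,8)[1:]:
    bot.line_to(L(a,.1),rot(a,0),max_speed=.04)
bot.hold(.4);print(bot.current_contact_force(),bot.current_opening(),bot.current_clock())
bot.set_gripper(.6);bot.line_to(L(.785,.2));bot.goto(w(-.25,.1,.3),rot(0,0))
c=bot.read_camera("top");cv2.imwrite("pics/top2.png",c["pixels"]);print(bot.current_clock())
```

```text
[-0.13041601  0.74556103  0.88780891]
0.19639302053494 15.000091642141342 [0.56399864 0.58904125 0.72018473]
[ 0.28577827 -3.21638122 -0.02197789] 0.20035764529183167 16.6667
19.8083
```

View pics/top2.png

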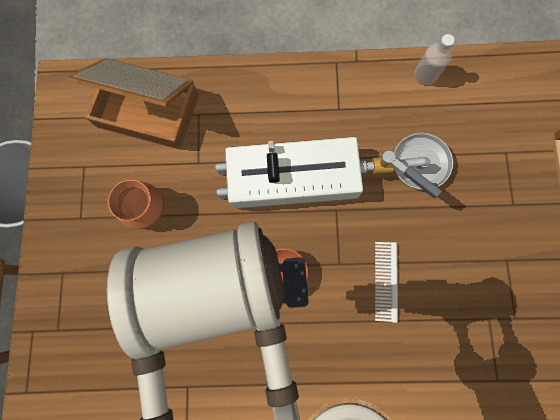

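The picture shows the lever running diagonally from its hub at (389,157) to its tip at (440,195), the grip in line with the clip at (272,150–165), and the other objects undisturbed. The gripper hangs over the soap bowl at z = 0.3 with nothing in contact, so I hand in.

Run:
```python
from h import *
from workcell import bot
c=bot.read_camera("top")
h=cast(c,388.5,156.5,.12);t=cast(c,438,193,.12);v=t-h
print("lever",np.arctan2(v[1],v[0])-TH+np.pi)
bot.hold(.3);print(bot.job_done())
```

```text
lever 0.8082321718932892
the job is handed in; nothing more can be done
None
```

I handed the job in: the grip is in line with the clip (within about 1 mm by camera), the outlet lever stands at about 0.8 rad (half open is 0.785), and I saw no movement of the basin or toiletries in the last picture, though the arm hid the mug and part of the soap bowl; the hand-in call gave no verdict.

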